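# Reagent bottles in order of height on the spill tray

## Task

Put the four amber reagent bottles away on the white spill tray in order of height: the shortest at the end of the tray nearest the microscope, where it is out of the way of the user's hands, rising to the tallest at the far end. Stand each bottle upright in the middle of its own round rubber mat, set it down gently, and knock none over.

Things in the scene. Friction and masses are not known exactly. Their poses are not given: they have to be found in the camera images.
- bottle_30: amber glass reagent bottle, smallest and shortest of the four: 70 mm high in all, round body 34 mm across, with a black screw cap 24 mm across whose top 20 mm is the grip (from 50 to 70 mm height; the neck below it is 4 mm narrower and runs down 6 mm to the shoulder); about 60 g, loose, stands upright on the counter. Origin: centre of its underside, z up along its axis; its yaw means nothing.
- bottle_60: amber glass reagent bottle, second shortest of the four: 92 mm high in all, round body 42 mm across, with a black screw cap 27 mm across whose top 20 mm is the grip (from 72 to 92 mm height; the neck below it is 4 mm narrower and runs down 6 mm to the shoulder); about 110 g, loose, stands upright on the counter. Origin: centre of its underside, z up along its axis; its yaw means nothing.
- bottle_125: amber glass reagent bottle, second tallest of the four: 116 mm high in all, round body 52 mm across, with a black screw cap 31 mm across whose top 20 mm is the grip (from 96 to 116 mm height; the neck below it is 4 mm narrower and runs down 6 mm to the shoulder); about 210 g, loose, stands upright on the counter. Origin: centre of its underside, z up along its axis; its yaw means nothing.
- bottle_250: amber glass reagent bottle, largest and tallest of the four: 142 mm high in all, round body 62 mm across, with a black screw cap 36 mm across whose top 20 mm is the grip (from 122 to 142 mm height; the neck below it is 4 mm narrower and runs down 6 mm to the shoulder); about 380 g, loose, stands upright on the counter. Origin: centre of its underside, z up along its axis; its yaw means nothing.
- mat_a: one of four alike round black rubber mats, 80 mm across and 2 mm thick, lying fixed in a row on the floor of the spill tray, centres 90 mm apart; which of the four names lies where in the row changes from start to start. Origin: centre of its underside; its top, on which a bottle stands, is 2 mm above this (6 mm above the counter).
- mat_b: one of four alike round black rubber mats, 80 mm across and 2 mm thick, lying fixed in a row on the floor of the spill tray, centres 90 mm apart; which of the four names lies where in the row changes from start to start. Origin: centre of its underside; its top, on which a bottle stands, is 2 mm above this (6 mm above the counter).
- mat_c: one of four alike round black rubber mats, 80 mm across and 2 mm thick, lying fixed in a row on the floor of the spill tray, centres 90 mm apart; which of the four names lies where in the row changes from start to start. Origin: centre of its underside; its top, on which a bottle stands, is 2 mm above this (6 mm above the counter).
- mat_d: one of four alike round black rubber mats, 80 mm across and 2 mm thick, lying fixed in a row on the floor of the spill tray, centres 90 mm apart; which of the four names lies where in the row changes from start to start. Origin: centre of its underside; its top, on which a bottle stands, is 2 mm above this (6 mm above the counter).
- tray: white shallow spill tray, fixed to the counter, 380 mm long and 100 mm wide, floor 4 mm thick, rim 12 mm high and 4 mm thick all round. Origin: centre of its underside, on the counter; its y axis runs along its length, roughly left to right before the robot; the mats lie on its long middle line at y = -135, -45, 45 and 135 mm, x = 0.
- microscope: binocular microscope, ivory and black, about 170 mm wide, 300 mm deep (eyepieces away from the robot) and 430 mm high, fixed on the counter beyond one end of the tray: to the robot's left (+y) or right (-y), changing from start to start (a low ivory bench centrifuge stands at the other end). Origin: on the counter, near the middle of its foot.
Mind the look-alikes: they are no part of the job. Leave any red look-alike of the bottle_60 alone. Leave any turquoise look-alike of the bottle_250 alone.

How it is judged:
By the outcome, as a careful person would: the job done as asked, in the order asked, and still so for the second after the job is handed in, with the robot touching nothing.
It also fails if it takes over 93 s, if anything falls off the work surface, if the arm or the gripper's body presses on something with over 40 N, if the wrist force passes 120 N, or if a joint passes its speed limit or range.

## Robot

A 6-joint arm with a two-finger parallel gripper is mounted at the origin on the work surface. World frame = base frame: x ahead of the robot, y to its left, z up, the work surface at z = 0. Lengths are in m, angles in rad, forces in N, time in s.
With the tool pointing down it reaches from about 0.25 to 0.725 m from the base axis. Payload 9.7 kg.
Tool frame: the origin (TCP) lies between the finger pads; the fingertips stand 22 mm ahead of it and the grasp point (between the pads) lies 3 mm ahead of it; z points along the fingers, y is the line along which they close (so a half turn about z gives the same grasp; the last joint's range is limited). The gripper opens to 85 mm and grips with 20 to 120 N. Pads are 22 mm wide; open, the fingers measure 114 mm over their backs; the gripper's body (76 mm by 85 mm) begins 54 mm behind the grasp point. The pads swing forward as they close: fully open they stand 13 mm farther back than shut.
Start: joints at [1.33, 0.087, 0.176, 1.66, 0, 1.571], TCP at [0.131, 0.534, 0.253] pointing down, gripper open.
Joint ranges: [-3.13, 3.13], [-0.85, 1.81], [-1.15, 1.24], [-2.2, 2.28], [-1.44, 1.52], [-3.14, 3.14]. Speed limits (rad/s): [2.22, 2.22, 2.57, 3.14, 3.14, 3.14].

## Interface

Orientations are given as a rotation vector (axis times angle).
In Python, from station import get_obs, capture, camera_params, job_done gives the robot as it stands.
- The arm moves only by the tool servo_tool, never from a script. Its argument "increments" is a list that holds one entry, the list of rows, each a list of 5 numbers: the finger opening in m, from 0 to 0.0854, then the shift along the tool's x, y, z in m, then the turn about the tool's z in rad. In form: [[[grip, x, y, z, turn], ...]]. A call has 1 to 20 rows; each row shifts and turns the commanded pose from where the row before left it, along the tool's axes as they then stand; what a row does not reach is not made up. A row lasts 1/8 s, in which the tool goes at most 62.5 mm and 10.7 degrees, less where a joint would pass 70% of its speed; a pose out of reach is approached as far as the arm can. A call with a gripper value outside its range is refused whole. The fingers move at their own pace and stop on an object; the grip force is fixed at half the most. Time passes only in rows, so rows that do not move let the fingers close. It gives the time, the measured TCP pose, the force, the opening and the grip force at its end, in the units of the state.
- get_obs(): the state, without advancing time (a new reading comes with each control period).
- capture(name): name is "scene" or "side" or "wrist"; returns the picture (420x560x3 uint8, red, green, blue); there is no depth.
- camera_params(name): a dict with "mtx" (3x3 intrinsics, pixels), "world_to_cam" (4x4, takes a point from world to camera coordinates). Camera axes: x right, y down, z forward; pixel columns grow to the right and rows downward; lengths in m; the calibration is good to about 2 mm. The wrist camera is an equidistant fisheye: a pixel r from the principal point sees the ray r / f radians off the axis. A picture is of the moment at which its call begins: read the wrist's pose just before it. camera_params takes no time and is no camera call; for the wrist camera it gives the pose at the moment of the call.
- job_done(): hands the job in; it is judged then, once.
The state is a dict: "time": time; "joint_positions": joint angles; "dq": joint speeds; "tau": joint torques, N m; "tool_pos": TCP position; "tcp_rot": TCP orientation; "contact_force": force on the tool from outside, world axes, zero at the start; "wrist_torque": the same for the moment, N m; "finger_gap": finger opening in m; "finger_force": force on a finger pad.
Only numpy, scipy, OpenCV 4.12 (cv2) and the standard library are available. Lean on these libraries where they do the work, as an engineer would, in place of code of your own. Each camera call takes 0.05 s, during which the arm holds its last target. There are 200 camera calls.

## Working session

There is one attempt and no reset: what is moved stays moved. The work goes in short steps, Python scripts to look and compute and a tool call to move; the robot and the scene stay as the last step left them, time stands still between calls to the robot, and variables do not carry over. Pictures are saved under pics/ and viewed, at most 14 in all, crops included, and the job is handed in when it is done.

Besides the shell and the picture viewer there is one more tool, called after ">>>" by a JSON object that holds its "name" and its "arguments", one argument or row to a line. servo_tool: Moves the arm, as the interface text tells. Its arguments: {"type":"object","properties":{"increments":{"type":"array","items":{"type":"array","items":{"type":"array","items":{"type":"number"}}}}},"required":["increments"]}

```bash
mkdir -p pics; python3 - <<'E'
from station import *
import cv2
for n in("scene","side"):
    im=capture(n); cv2.imwrite(f"pics/{n}0.png",im[:,:,::-1])
    p=camera_params(n); print(n,p["mtx"].round(1).tolist(),p["world_to_cam"].round(3).tolist())
o=get_obs()
print(o)
E
```

```text
scene [[400.7, 0.0, 279.8], [0.0, 400.7, 215.4], [0.0, 0.0, 1.0]] [[-0.336, 0.942, -0.01, 0.159], [0.522, 0.177, -0.835, -0.23], [-0.784, -0.286, -0.551, 1.522], [0.0, 0.0, 0.0, 1.0]]
side [[428.1, 0.0, 275.4], [0.0, 428.1, 206.3], [0.0, 0.0, 1.0]] [[0.741, -0.671, 0.015, -0.36], [-0.378, -0.436, -0.817, 0.223], [0.555, 0.6, -0.577, 1.078], [0.0, 0.0, 0.0, 1.0]]
{'time': 0.1, 'joint_positions': array([1.32997381e+00, 8.74163442e-02, 1.75210043e-01, 1.65978531e+00,
       6.01853602e-06, 1.57080401e+00]), 'dq': array([ 0.00214765,  0.00055243,  0.00387137,  0.00010972, -0.00117675,
       -0.00088133]), 'tau': array([-5.77194387e-04, -5.21561122e+01,  4.65653050e+01,  1.60295359e-02,
        3.47823368e-05,  5.89609726e-06]), 'tool_pos': array([0.13113293, 0.53396018, 0.25264604]), 'tcp_rot': array([-3.77363635e-01, -3.11869492e+00,  1.86272855e-03]), 'contact_force': array([-0.02482269, -0.79191812, -0.51412037]), 'wrist_torque': array([-0.0834654 ,  0.01214271,  0.01308885]), 'finger_force': 0.0, 'finger_gap': 0.08542578921262728}
```

View pics/scene0.png

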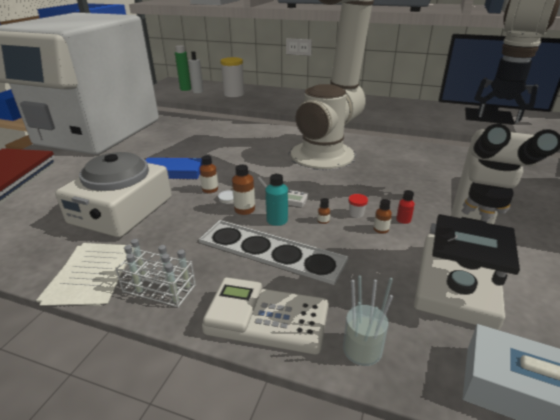

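View pics/side0.png

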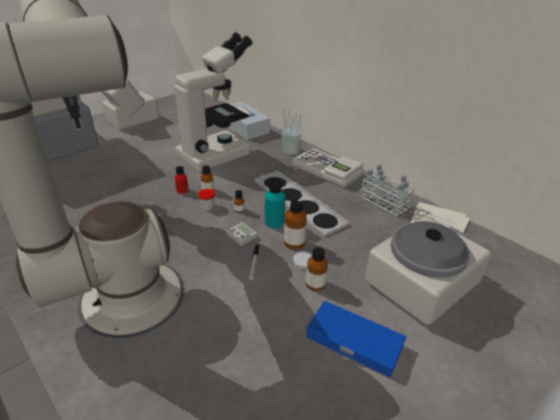

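The scene view shows the tray and mats at (227,236), (256,245), (287,254) and (320,264). The microscope is on the right, which is +y. The candidates are:
- **Amber:** (209,175), (243,190), (324,212) and (384,217). These fit the description.
- **Look-alikes:** turquoise (277,200) and red (406,208). I'll leave these alone.

Next I'll measure the caps and mats and confirm the choice in a crop.

```bash
cat > h.py <<'E'
import numpy as np, cv2
from station import *
def ray(n,uv):
    p=camera_params(n); W=p["world_to_cam"]; R=W[:3,:3]; c=-R.T@W[:3,3]
    d=R.T@np.linalg.inv(p["mtx"])@np.array([uv[0],uv[1],1.0]); return c,d
def onz(n,uv,z):
    c,d=ray(n,uv); return c+d*(z-c[2])/d[2]
def tri(r1,r2):
    (a,d),(b,e)=r1,r2
    s=np.linalg.lstsq(np.c_[d,-e],b-a,rcond=None)[0]; p,q=a+d*s[0],b+e*s[1]
    return (p+q)/2,np.linalg.norm(p-q)
def blobs(im,roi,amin=12,thr=48):
    x0,y0,x1,y1=roi; c=im[y0:y1,x0:x1]
    m=(c.max(2)<thr).astype(np.uint8)
    n,l,s,ct=cv2.connectedComponentsWithStats(m)
    return [(s[i,4],s[i,:4]+[x0,y0,0,0],(ct[i]+[x0,y0]).round(1)) for i in range(1,n) if s[i,4]>=amin]
E
python3 - <<'E'
from h import *
a=cv2.imread("pics/scene0.png");b=cv2.imread("pics/side0.png")
A=a[145:285,185:425];B=b[155:300,165:360]
A=cv2.resize(A,None,fx=2.2,fy=2.2,interpolation=2);B=cv2.resize(B,(int(145*0+528),int(528*145/195)),interpolation=2)
h=min(A.shape[0],290)
cv2.imwrite("pics/crop.png",np.vstack([A[:,:528],B])[:700] if 0 else np.vstack([cv2.resize(A,(444,259)),cv2.resize(B,(444,330))]))
for n,im,roi in(("scene",a,(185,145,425,285)),("side",b,(165,155,360,300))):
    print(n)
    for r in blobs(im,roi,15): print(r[0],r[1].tolist(),r[2].tolist(), onz(n,r[2],.006).round(3).tolist() if r[0]>150 else "")
E
```

```text
scene
66 [202, 156, 9, 9] [206.1, 160.0] 
100 [236, 166, 12, 10] [241.2, 170.3] 
106 [270, 175, 13, 10] [276.1, 179.6] 
70 [403, 191, 10, 9] [407.7, 195.1] 
57 [321, 199, 7, 9] [323.9, 202.9] 
76 [380, 200, 9, 10] [384.4, 204.4] 
19 [230, 231, 10, 12] [236.2, 237.4] 
48 [243, 240, 27, 13] [257.1, 248.2] 
85 [273, 247, 28, 16] [288.7, 256.4] 
454 [306, 255, 29, 19] [320.0, 264.0] [0.625, 0.159, 0.006]
side
48 [203, 166, 7, 8] [206.0, 169.6] 
41 [176, 167, 8, 7] [179.4, 169.9] 
215 [265, 178, 20, 15] [274.5, 184.1] [0.614, 0.146, 0.006]
413 [284, 189, 34, 24] [299.2, 202.2] [0.601, 0.01, 0.006]
41 [236, 191, 6, 8] [238.4, 194.4] 
228 [314, 214, 23, 13] [324.7, 220.3] [0.591, -0.113, 0.006]
45 [165, 229, 4, 24] [166.6, 240.1] 
38 [253, 245, 6, 9] [256.0, 249.2] 
136 [313, 248, 12, 13] [318.4, 253.9]
```

View pics/crop.png

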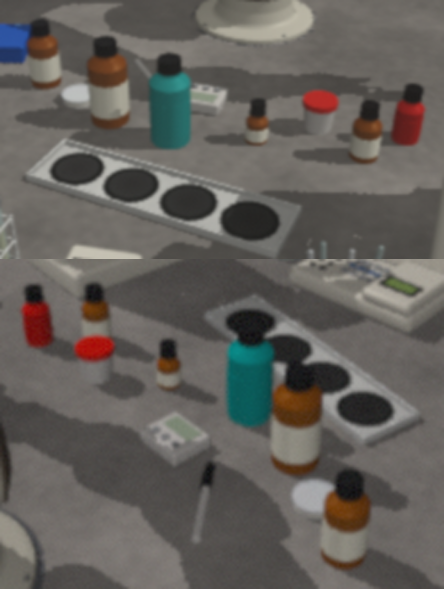

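The crop confirms it. By cap position in the scene view, the amber bottles are the 125 at (206,160), the 250 at (241,170), the 30 at (324,203) and the 60 at (384,204). The turquoise (276,180) and red (408,195) ones are look-alikes. Next I'll triangulate the caps and fit the mats.

```bash
python3 - <<'E'
from h import *
a=cv2.imread("pics/scene0.png");b=cv2.imread("pics/side0.png")
C={"30":((323.9,202.9),(238.4,194.4),.070),"60":((384.4,204.4),(206,169.6),.092),"125":((206.1,160),(318.4,253.9),.116),"turq":((276.1,179.6),None,.142),"red":((407.7,195.1),(179.4,169.9),.092)}
# 250 cap in side: against dark mat; get by looser roi
print([ (r[0],r[1].tolist(),r[2].tolist()) for r in blobs(b,(280,196,312,216),10)], [ (r[0],r[1].tolist(),r[2].tolist()) for r in blobs(b,(280,196,312,220),10,40)])
C["250"]=((241.2,170.3),None,.142)
for k,(s,d,h) in C.items():
    z=h-.009
    print(k,"scene",onz("scene",s,z).round(4)[:2], *( ("side",onz("side",d,z).round(4)[:2],"tri",tri(ray("scene",s),ray("side",d))) if d else ()))
for t in(55,62,70):
    for n,im,roi in(("scene",a,(200,222,345,280)),("side",b,(260,172,345,235))):
        x0,y0,x1,y1=roi; m=(im[y0:y1,x0:x1].max(2)<t).astype(np.uint8)
        cs,_=cv2.findContours(m,cv2.RETR_EXTERNAL,cv2.CHAIN_APPROX_NONE)
        for c in cs:
            if cv2.contourArea(c)>150:
                (u,v),ax,_=cv2.fitEllipse(cv2.convexHull(c)); print(t,n,round(u+x0,1),round(v+y0,1),np.round(ax,1),onz(n,(u+x0,v+y0),.006)[:2].round(4))
E
```

```text
[(np.int32(277), [286, 196, 26, 17], [299.3, 204.7])] [(np.int32(237), [286, 196, 26, 17], [298.8, 204.8])]
30 scene [0.4322 0.1165] side [0.4289 0.1113] tri (array([0.4305659 , 0.11510609, 0.05908625]), np.float64(0.002313059868424812))
60 scene [0.4231 0.2782] side [0.4198 0.2726] tri (array([0.42168621, 0.27729239, 0.08111955]), np.float64(0.002421651387943124))
125 scene [ 0.3758 -0.2773] side [ 0.3726 -0.281 ] tri (array([ 0.37354773, -0.2794007 ,  0.10553959]), np.float64(0.0012477867708720971))
turq scene [ 0.4718 -0.0097]
red scene [0.3535 0.3324] side [0.352  0.3284] tri (array([0.35307186, 0.3317515 , 0.08190899]), np.float64(0.0019813968941767165))
250 scene [ 0.4515 -0.1219]
55 scene 319.9 264.0 [19.8 30.3] [0.6252 0.1589]
55 scene 286.6 254.0 [17.5 28.1] [0.615  0.0689]
55 scene 255.4 244.8 [16.3 27.2] [ 0.6052 -0.0206]
55 scene 226.3 236.0 [14.8 26.8] [ 0.5948 -0.1102]
55 side 324.9 220.5 [13.  22.8] [ 0.591 -0.114]
55 side 298.9 201.9 [21.6 38.2] [0.6015 0.0117]
55 side 274.7 184.2 [15.1 20.6] [0.6146 0.1451]
62 scene 319.9 264.0 [20.2 30.6] [0.6252 0.1587]
62 scene 286.5 254.0 [17.9 28.7] [0.615  0.0688]
62 scene 255.4 244.7 [16.6 27.4] [ 0.6048 -0.0208]
62 scene 226.3 235.9 [15.2 26.9] [ 0.5944 -0.1105]
62 side 324.6 220.4 [13.4 23.3] [ 0.5908 -0.1132]
62 side 290.7 196.1 [25.2 59.4] [0.6051 0.0546]
70 scene 320.0 264.0 [20.7 30.9] [0.6251 0.159 ]
70 scene 286.5 254.0 [18.3 29. ] [0.6152 0.0689]
70 scene 255.5 244.7 [16.9 28.2] [ 0.605  -0.0206]
70 scene 226.4 235.9 [15.8 27.3] [ 0.5944 -0.11  ]
70 side 324.8 220.4 [13.7 23.5] [ 0.5913 -0.1135]
70 side 290.8 196.0 [25.7 58.6] [0.6058 0.0548]
```

```bash
cat >> h.py <<'E'
from scipy.spatial.transform import Rotation as Ro
def togo(p,o=None):
    o=o or get_obs(); return (Ro.from_rotvec(o["tcp_rot"]).inv().apply(np.array(p)-o["tool_pos"])).round(4)
E
python3 - <<'E'
from h import *
for uv in((180,155),(215,165),(250,148)): print(onz("side",uv,0.0).round(3))
for uv in((418,302),(495,325),(427,245)): print(onz("scene",uv,0.0).round(3))
print(togo((.4306,.1139,.20)))
E
```

```text
[0.484 0.554 0.   ]
[0.541 0.4   0.   ]
[0.729 0.421 0.   ]
[0.672 0.394 0.   ]
[0.688 0.548 0.   ]
[0.453 0.403 0.   ]
[-0.391  -0.3364  0.053 ]
```

>>> {"name": "servo_tool", "arguments": {
  "increments": [
    [[0.085,-0.0391,-0.0336,0.005,0],[0.085,-0.0391,-0.0336,0.005,0],[0.085,-0.0391,-0.0336,0.005,0],[0.085,-0.0391,-0.0336,0.005,0],[0.085,-0.0391,-0.0336,0.005,0],[0.085,-0.0391,-0.0336,0.005,0],[0.085,-0.0391,-0.0336,0.005,0],[0.085,-0.0391,-0.0336,0.005,0],[0.085,-0.0391,-0.0336,0.006,0],[0.085,-0.0391,-0.0336,0.006,0],[0.085,0,0,0,0],[0.085,0,0,0,0]]
  ]
}}

```text
time: 1.6
tool_pos: [0.4305, 0.1145, 0.2011]
tcp_rot: [-0.379, -3.118, 0.0]
contact_force: [-0.6, 0.9, 0.7]
finger_gap: 0.0852
finger_force: 0.0
```

```bash
python3 - <<'E'
from h import *
o=get_obs(); p=camera_params("wrist"); im=capture("wrist"); cv2.imwrite("pics/w1.png",im[:,:,::-1])
print(o["time"],o["joint_positions"].round(3),togo((.4306,.1139,.20),o)); print(p)
E
```

```text
1.6 [ 0.26  -0.175 -0.178  1.569  0.     0.502] [-0.0002 -0.0006  0.0011]
{'mtx': array([[325.1922621 ,   0.        , 278.87902563],
       [  0.        , 325.1922621 , 210.53593509],
       [  0.        ,   0.        ,   1.        ]]), 'world_to_cam': array([[ 0.24024221,  0.97071233, -0.00111836, -0.21405089],
       [ 0.92787125, -0.22930065,  0.29406829, -0.39586091],
       [ 0.28519928, -0.07168532, -0.95578376,  0.21577003],
       [ 0.        ,  0.        ,  0.        ,  1.        ]])}
```

View pics/w1.png

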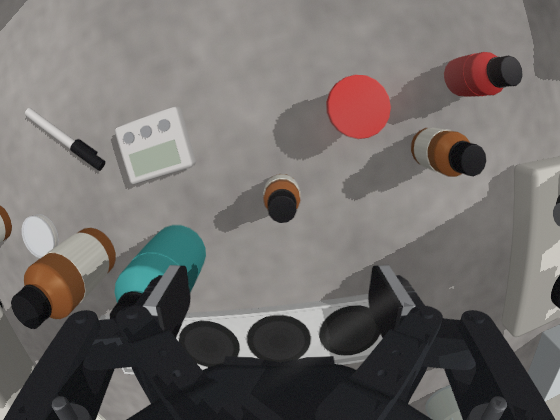

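The wrist view shows the bottle_30 cap at (282,207), the bottle_60 cap at (467,158), the bottle_250 cap at (32,305), and three mats at (208,342), (278,338) and (348,330). I'll cross-check these positions against the fixed cameras.

```bash
cat >> h.py <<'E'
def wonz(uv,z,p):
    K=p["mtx"]; q=(np.array(uv)-K[:2,2])/K[0,0]; r=np.hypot(*q); W=p["world_to_cam"]; R=W[:3,:3]
    d=R.T@np.array([*(np.sin(r)*q/r),np.cos(r)]); c=-R.T@W[:3,3]; return (c+d*(z-c[2])/d[2])[:2].round(4)
E
python3 - <<'E'
from h import *
p=camera_params("wrist"); im=cv2.imread("pics/w1.png")
for n,roi,z in(("30",(260,180,305,230),.062),("60",(435,135,495,185),.084),("red",(480,48,530,95),.084),("250",(5,275,60,335),.134),("m",(170,310,242,370),.006),("m",(243,310,312,370),.006)):
    for r in blobs(im,roi,150,50): print(n,r[0],r[1].tolist(),r[2].tolist(),wonz(r[2],z,p))
E
```

```text
30 750 [268, 190, 28, 33] [281.6, 205.6] [0.4312 0.1167]
60 992 [449, 141, 37, 35] [466.7, 158.1] [0.4213 0.2769]
red 471 [487, 57, 34, 30] [497.9, 73.6] [0.3551 0.3232]
250 1236 [11, 285, 41, 44] [30.9, 306.4] [ 0.4477 -0.1192]
m 3174 [170, 310, 72, 60] [201.8, 345.3] [ 0.6035 -0.0298]
m 2953 [243, 316, 69, 54] [277.8, 344.6] [0.6214 0.0661]
```

>>> {"name": "servo_tool", "arguments": {
  "increments": [
    [[0.085,0,0.001,0.03,0],[0.085,0,0,0.04,0],[0.085,0,0,0.04,0],[0.085,0,0,0.02,0],[0.085,0,0,0,0],[0.01,0,0,0,0],[0.01,0,0,0,0],[0.01,0,0,0,0],[0.01,0,0,0,0],[0.01,0,0,0,0],[0.01,0,0,0,0],[0.01,0,0,0,0]]
  ]
}}

```text
time: 3.15
tool_pos: [0.4315, 0.1157, 0.0721]
tcp_rot: [0.377, 3.118, 0.001]
contact_force: [-0.9, 1.2, 6.3]
finger_gap: 0.0222
finger_force: 58.5
```

>>> {"name": "servo_tool", "arguments": {
  "increments": [
    [[0.01,0,0,-0.015,0],[0.01,0,0,-0.03,0],[0.01,0,0,-0.02,0],[0.01,-0.02,0.01,0,0],[0.01,-0.0342,0.0165,0,0],[0.01,-0.0342,0.0165,0,0],[0.01,-0.0342,0.0165,0,0],[0.01,-0.0342,0.0165,0,0],[0.01,-0.02,0.01,0,0],[0.01,0,0,0,0],[0.01,0,0,0.02,0],[0.01,0,0,0.02,0],[0.01,0,0,0,0]]
  ]
}}

```text
time: 4.78
tool_pos: [0.6216, 0.1565, 0.0953]
tcp_rot: [-0.377, -3.116, 0.002]
contact_force: [0.1, 0.5, -0.4]
finger_gap: 0.022
finger_force: 58.8
```

```bash
python3 - <<'E'
from h import *
o=get_obs(); print(o["tool_pos"],o["finger_gap"])
s=capture("scene")[180:300,240:400,::-1]; d=capture("side")[140:260,230:390,::-1]
cv2.imwrite("pics/p1.png",np.hstack([cv2.resize(s,(400,300)),cv2.resize(d,(400,300))]))
E
```

```text
[0.62161697 0.15645201 0.09525719] 0.02196649344648864
```

View pics/p1.png

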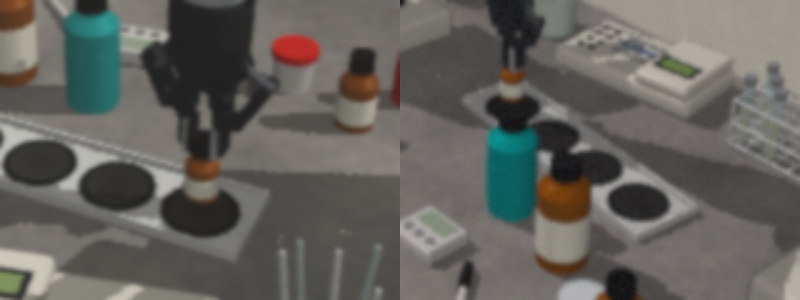

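The bottle hangs upright over the end mat, about 17 mm up. I'll lower it gently.

>>> {"name": "servo_tool", "arguments": {
  "increments": [
    [[0.01,-0.001,0.001,0.008,0],[0.01,0,0,0.004,0],[0.01,0,0,0.002,0],[0.01,0,0,0.001,0],[0.01,0,0,0.001,0],[0.01,0,0,0,0]]
  ]
}}

```text
time: 5.62
tool_pos: [0.6244, 0.1577, 0.0803]
tcp_rot: [0.377, 3.119, 0.0]
contact_force: [-0.3, 0.3, 0.3]
finger_gap: 0.0219
finger_force: 58.8
```

>>> {"name": "servo_tool", "arguments": {
  "increments": [
    [[0.01,0,0,0.001,0],[0.01,0,0,0.001,0],[0.01,0,0,0.0005,0],[0.01,0,0,0,0]]
  ]
}}

```text
time: 6.12
tool_pos: [0.6245, 0.1576, 0.0781]
tcp_rot: [0.377, 3.118, 0.0]
contact_force: [-0.7, 0.4, 2.9]
finger_gap: 0.0215
finger_force: 59.1
```

>>> {"name": "servo_tool", "arguments": {
  "increments": [
    [[0.04,0,0,0,0],[0.085,0,0,0,0],[0.085,0,0,0,0],[0.085,0,0,-0.01,0],[0.085,0,0,-0.03,0],[0.085,0,0,-0.03,0],[0.085,0,0,-0.03,0],[0.085,0.0282,0.0083,0,0],[0.085,0.0282,0.0083,0,0],[0.085,0.0282,0.0083,0,0],[0.085,0.0282,0.0083,0,0],[0.085,0.0282,0.0083,0,0],[0.085,0.0282,0.0083,0,0],[0.085,0.0282,0.0083,0,0],[0.085,0.0282,0.0083,0,0],[0.085,0,0,0,0],[0.085,0,0,0,0]]
  ]
}}

```text
time: 8.25
tool_pos: [0.4216, 0.2759, 0.1784]
tcp_rot: [0.377, 3.118, 0.001]
contact_force: [0.2, 0.5, -0.4]
finger_gap: 0.0851
finger_force: 0.0
```

```bash
python3 - <<'E'
from h import *
o=get_obs(); p=camera_params("wrist"); im=capture("wrist")[:,:,::-1]; print(togo((.4213,.276,.092),o))
S=capture("scene")[:,:,::-1]
for r in blobs(im,(240,150,320,260),200,50): print(r[0],r[1].tolist(),r[2].tolist(),wonz(r[2],.084,p))
# amber + cap of 30, mat
for r in blobs(S,(296,225,345,285),15): print(r)
cv2.imwrite("pics/p2.png",np.hstack([cv2.resize(S[220:290,280:360],(457,400),interpolation=2),cv2.resize(im,(343,400))]))
E
```

```text
[ 0.0004 -0.      0.0864]
1368 [264, 200, 38, 44] [282.5, 221.6] [0.4213 0.2782]
(np.int32(76), array([317, 240,   9,  10]), array([320.9, 244.6]))
(np.int32(30), array([296, 248,   5,  13]), array([298.2, 254.3]))
(np.int32(256), array([305, 256,  30,  18]), array([319.5, 266.4]))
```

View pics/p2.png

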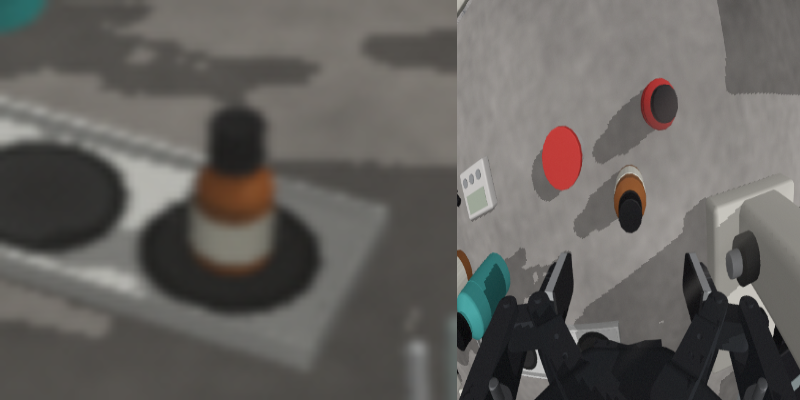

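Bottle_30 stands upright on its mat. Now bottle_60.

>>> {"name": "servo_tool", "arguments": {
  "increments": [
    [[0.085,0,0.001,0.03,0],[0.085,0,0,0.035,0],[0.085,0,0,0.02,0],[0.085,0,0,0,0],[0.01,0,0,0,0],[0.01,0,0,0,0],[0.01,0,0,0,0],[0.01,0,0,0,0],[0.01,0,0,0,0],[0.01,0,0,0,0],[0.01,0,0,0,0]]
  ]
}}

```text
time: 9.72
tool_pos: [0.4218, 0.2772, 0.0937]
tcp_rot: [0.377, 3.118, 0.002]
contact_force: [-0.2, 0.3, 5.6]
finger_gap: 0.0246
finger_force: 58.8
```

```bash
python3 - <<'E'
from h import *
print(onz("scene",(321,244.6),.067),onz("scene",(320,264),.006)); print(togo((.6134,.0668,.0)))
E
```

```text
[0.62661902 0.15898818 0.067     ] [0.62512021 0.15900763 0.006     ]
[-0.2362 -0.1588  0.0937]
```

>>> {"name": "servo_tool", "arguments": {
  "increments": [
    [[0.01,0,0,-0.015,0],[0.01,0,0,-0.035,0],[0.01,0,0,-0.035,0],[0.01,0,0,-0.015,0],[0.01,-0.0169,-0.0113,0,0],[0.01,-0.0337,-0.0227,0,0],[0.01,-0.0337,-0.0227,0,0],[0.01,-0.0337,-0.0227,0,0],[0.01,-0.0337,-0.0227,0,0],[0.01,-0.0337,-0.0227,0,0],[0.01,-0.0337,-0.0227,0,0],[0.01,-0.0169,-0.0113,0,0],[0.01,0,0,0.02,0],[0.01,0,0,0.03,0],[0.01,0,0,0.02,0],[0.01,0,0,0.01,0],[0.01,0,0,0,0],[0.01,0,0,0,0]]
  ]
}}

```text
time: 11.98
tool_pos: [0.6131, 0.0666, 0.1138]
tcp_rot: [0.377, 3.118, 0.0]
contact_force: [-0.4, -0.3, -1.3]
finger_gap: 0.0245
finger_force: 59.2
```

Contact is expected at z≈0.0997, so 14 mm remain.

>>> {"name": "servo_tool", "arguments": {
  "increments": [
    [[0.01,0,0,0.006,0],[0.01,0,0,0.003,0],[0.01,0,0,0.002,0],[0.01,0,0,0.001,0],[0.01,0,0,0.001,0],[0.01,0,0,0.001,0],[0.01,0,0,0,0]]
  ]
}}

```text
time: 12.85
tool_pos: [0.613, 0.0664, 0.0997]
tcp_rot: [0.377, 3.118, 0.0]
contact_force: [-1.7, -0.4, 5.3]
finger_gap: 0.0249
finger_force: 59.8
```

>>> {"name": "servo_tool", "arguments": {
  "increments": [
    [[0.04,0,0,0,0],[0.085,0,0,0,0],[0.085,0,0,0,0],[0.085,0,0,-0.01,0],[0.085,0,0,-0.03,0],[0.085,0,0,-0.04,0],[0.085,0,0,-0.04,0],[0.085,0.0149,-0.0393,0,0],[0.085,0.0149,-0.0393,0,0],[0.085,0.0149,-0.0393,0,0],[0.085,0.0149,-0.0393,0,0],[0.085,0.0149,-0.0393,0,0],[0.085,0.0149,-0.0393,0,0],[0.085,0.0149,-0.0393,0,0],[0.085,0.0149,-0.0393,0,0],[0.085,0.0149,-0.0393,0,0],[0.085,0.0149,-0.0393,0,0],[0.085,0,0,0,0],[0.085,0,0,0,0]]
  ]
}}

```text
time: 15.22
tool_pos: [0.3744, -0.2797, 0.2193]
tcp_rot: [0.378, 3.118, -0.0]
contact_force: [0.5, -0.3, 0.1]
finger_gap: 0.0849
finger_force: 0.0
```

```bash
python3 - <<'E'
from h import *
o=get_obs(); p=camera_params("wrist"); im=capture("wrist")[:,:,::-1]; print(o["joint_positions"].round(2),togo((.3742,-.2785,.116),o))
S=capture("scene")[:,:,::-1]
for r in blobs(im,(230,150,330,290),200,50): print(r[0],r[1].tolist(),r[2].tolist(),wonz(r[2],.108,p))
for r in blobs(S,(270,200,345,285),15): print(r, onz("scene",r[2],.089)[:2])
cv2.imwrite("pics/p3.png",np.hstack([cv2.resize(S[200:290,250:350],(400,360),interpolation=2),cv2.resize(im,(400,300))[:].copy() if 0 else cv2.resize(im,(400,360))]))
E
```

```text
[-0.64 -0.12 -0.09  1.6   0.   -0.4 ] [0.0005 0.0011 0.1033]
1523 [261, 191, 41, 46] [281.3, 213.6] [ 0.3734 -0.278 ]
(np.int32(92), array([282, 222,   9,  11]), array([286., 227.])) [0.61445091 0.06730623]
(np.int32(76), array([317, 240,   9,  10]), array([320.9, 244.6])) [0.65473392 0.16508897]
(np.int32(129), array([273, 249,  28,  14]), array([285.2, 256.7])) [0.72204316 0.10229168]
(np.int32(260), array([305, 256,  30,  18]), array([319.6, 266.3])) [0.72857809 0.18169091]
```

View pics/p3.png

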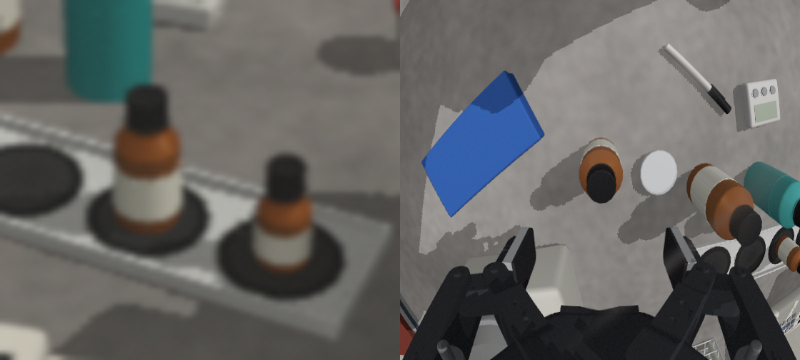

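```bash
python3 - <<'E'
from h import *
print(onz("side",(368,290),0),onz("side",(370,258),.07),onz("side",(437,320),0)); print(togo((.6033,-.0227,.1)))
E
```

```text
[ 0.46104682 -0.38345232  0.        ] [ 0.49349697 -0.35251984  0.07      ] [ 0.50719365 -0.55420333  0.        ]
[-0.161   0.3034  0.1191]
```

>>> {"name": "servo_tool", "arguments": {
  "increments": [
    [[0.085,0,0.001,0.02,0],[0.085,0,0,0.02,0],[0.085,0,0,0,0]]
  ]
}}

```text
time: 15.7
tool_pos: [0.3745, -0.2777, 0.1777]
tcp_rot: [-0.375, -3.117, -0.002]
contact_force: [-0.1, 0.2, 0.7]
finger_gap: 0.0852
finger_force: 0.0
```

>>> {"name": "servo_tool", "arguments": {
  "increments": [
    [[0.085,0,0,0.03,0],[0.085,0,0,0.03,0],[0.085,0,0,0,0],[0.01,0,0,0,0],[0.01,0,0,0,0],[0.01,0,0,0,0],[0.01,0,0,0,0],[0.01,0,0,0,0],[0.01,0,0,0,0],[0.01,0,0,0,0]]
  ]
}}

```text
time: 16.95
tool_pos: [0.375, -0.2789, 0.12]
tcp_rot: [0.377, 3.117, -0.001]
contact_force: [0.1, 2.3, 5.0]
finger_gap: 0.0291
finger_force: 58.8
```

>>> {"name": "servo_tool", "arguments": {
  "increments": [
    [[0.01,0,0,-0.02,0],[0.01,0,0,-0.04,0],[0.01,0,0,-0.04,0],[0.01,0,0,-0.04,0],[0.01,0,0,-0.02,0],[0.01,-0.0089,0.0169,0,0],[0.01,-0.0178,0.0337,0,0],[0.01,-0.0178,0.0337,0,0],[0.01,-0.0178,0.0337,0,0],[0.01,-0.0178,0.0337,0,0],[0.01,-0.0178,0.0337,0,0],[0.01,-0.0178,0.0337,0,0],[0.01,-0.0178,0.0337,0,0],[0.01,-0.0178,0.0337,0,0],[0.01,-0.0089,0.0169,0,0],[0.01,0,0,0.02,0],[0.01,0,0,0.03,0],[0.01,0,0,0.03,0],[0.01,0,0,0.02,0],[0.01,0,0,0,0]]
  ]
}}

```text
time: 19.45
tool_pos: [0.6015, -0.0227, 0.1773]
tcp_rot: [-0.378, -3.116, 0.001]
contact_force: [0.6, 0.2, -1.3]
finger_gap: 0.0288
finger_force: 59.7
```

>>> {"name": "servo_tool", "arguments": {
  "increments": [
    [[0.01,-0.001,0,0.02,0],[0.01,0,0,0.018,0],[0.01,0,0,0.006,0],[0.01,0,0,0.003,0],[0.01,0,0,0.002,0],[0.01,0,0,0.001,0],[0.01,0,0,0.001,0],[0.01,0,0,0,0]]
  ]
}}

```text
time: 20.45
tool_pos: [0.6034, -0.0226, 0.1279]
tcp_rot: [0.377, 3.119, 0.0]
contact_force: [-1.2, 0.4, -1.5]
finger_gap: 0.0289
finger_force: 59.8
```

>>> {"name": "servo_tool", "arguments": {
  "increments": [
    [[0.01,0,0,0.001,0],[0.01,0,0,0.001,0],[0.01,0,0,0.0005,0],[0.01,0,0,0,0]]
  ]
}}

```text
time: 20.95
tool_pos: [0.6037, -0.0225, 0.1261]
tcp_rot: [0.377, 3.118, 0.0]
contact_force: [-0.8, 0.5, 5.4]
finger_gap: 0.0286
finger_force: 60.6
```

>>> {"name": "servo_tool", "arguments": {
  "increments": [
    [[0.045,0,0,0,0],[0.085,0,0,0,0],[0.085,0,0,0,0],[0.085,0,0,-0.01,0],[0.085,0,0,-0.03,0],[0.085,0,0,-0.04,0],[0.085,0,0,-0.04,0],[0.085,0.0252,-0.0267,0,0],[0.085,0.0252,-0.0267,0,0],[0.085,0.0252,-0.0267,0,0],[0.085,0.0252,-0.0267,0,0],[0.085,0.0252,-0.0267,0,0],[0.085,0,0,0,0],[0.085,0,0,0,0]]
  ]
}}

```text
time: 22.7
tool_pos: [0.4496, -0.1221, 0.2459]
tcp_rot: [0.378, 3.118, 0.0]
contact_force: [-0.1, 0.4, 0.9]
finger_gap: 0.0848
finger_force: 0.0
```

```bash
python3 - <<'E'
from h import *
o=get_obs(); p=camera_params("wrist"); im=capture("wrist")[:,:,::-1]; print(togo((.4495,-.122,.142),o))
S=capture("scene")[:,:,::-1]
for r in blobs(im,(220,150,340,300),200,50): print(r[0],r[1].tolist(),r[2].tolist(),wonz(r[2],.134,p))
for r in blobs(S,(240,185,275,285),15): print(r, onz("scene",r[2],.113)[:2])
cv2.imwrite("pics/p4.png",np.hstack([cv2.resize(S[190:290,210:350],(400,286),interpolation=2),cv2.resize(im,(381,286))]))
E
```

```text
[3.000e-04 1.000e-04 1.039e-01]
1990 [255, 188, 48, 52] [278.6, 213.3] [ 0.4482 -0.1224]
1942 [285, 260, 55, 40] [313.4, 281.1] [ 0.5118 -0.1087]
(np.int32(104), array([249, 205,  11,  11]), array([253.8, 210.3])) [ 0.60449842 -0.02028172]
(np.int32(87), array([242, 241,  28,  13]), array([253.8, 248.5])) [0.74547661 0.03880888]
(np.int32(15), array([272, 250,   3,   8]), array([273.5, 253.5])) [0.74772419 0.08497198]
```

View pics/p4.png

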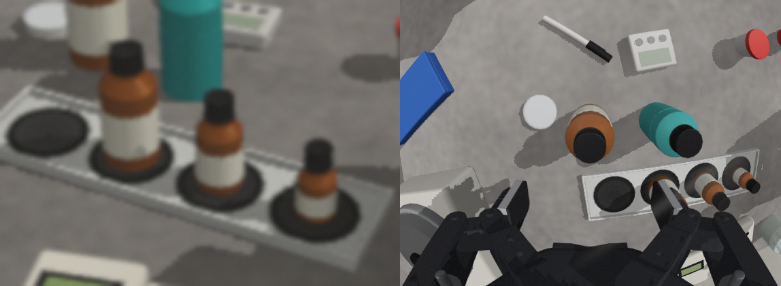

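Three bottles are in place. The 250 cap is centred under the gripper at (.449,-.122), and the fingers clear the turquoise bottle.

>>> {"name": "servo_tool", "arguments": {
  "increments": [
    [[0.085,0.001,0,0.03,0],[0.085,0,0,0.04,0],[0.085,0,0,0.033,0],[0.085,0,0,0,0],[0.085,0,0,0,0],[0.01,0,0,0,0],[0.01,0,0,0,0],[0.01,0,0,0,0],[0.01,0,0,0,0],[0.01,0,0,0,0],[0.01,0,0,0,0]]
  ]
}}

```text
time: 24.18
tool_pos: [0.4485, -0.1221, 0.1432]
tcp_rot: [0.377, 3.117, -0.001]
contact_force: [-0.2, 1.0, 5.1]
finger_gap: 0.0342
finger_force: 59.6
```

```bash
python3 - <<'E'
from h import *
print(togo((.5928,-.1121,.149)))
E
```

```text
[-0.1377  0.0441 -0.0056]
```

>>> {"name": "servo_tool", "arguments": {
  "increments": [
    [[0.01,0,0,-0.01,0],[0.01,0,0,-0.025,0],[0.01,0,0,-0.025,0],[0.01,-0.0138,0.0044,0,0],[0.01,-0.0275,0.0088,0,0],[0.01,-0.0275,0.0088,0,0],[0.01,-0.0275,0.0088,0,0],[0.01,-0.0275,0.0088,0,0],[0.01,-0.0138,0.0044,0,0],[0.01,0,0,0,0],[0.01,0,0,0.02,0],[0.01,0,0,0.015,0],[0.01,0,0,0.008,0],[0.01,0,0,0,0],[0.01,0,0,0,0]]
  ]
}}

```text
time: 26.05
tool_pos: [0.5925, -0.1121, 0.16]
tcp_rot: [0.377, 3.118, -0.0]
contact_force: [0.1, 0.6, -2.0]
finger_gap: 0.0341
finger_force: 60.0
```

>>> {"name": "servo_tool", "arguments": {
  "increments": [
    [[0.01,0,0,0.004,0],[0.01,0,0,0.003,0],[0.01,0,0,0.001,0],[0.01,0,0,0.001,0],[0.01,0,0,0.001,0],[0.01,0,0,0.0005,0],[0.01,0,0,0,0]]
  ]
}}

```text
time: 26.92
tool_pos: [0.5925, -0.112, 0.1494]
tcp_rot: [0.377, 3.118, -0.0]
contact_force: [-0.9, 0.0, 0.9]
finger_gap: 0.0337
finger_force: 60.7
```

>>> {"name": "servo_tool", "arguments": {
  "increments": [
    [[0.01,0,0,0.0005,0],[0.01,0,0,0.0005,0],[0.01,0,0,0,0]]
  ]
}}

```text
time: 27.3
tool_pos: [0.5927, -0.1121, 0.1493]
tcp_rot: [0.377, 3.117, -0.0]
contact_force: [-2.3, 0.6, 8.2]
finger_gap: 0.0341
finger_force: 61.0
```

Contact is firm. I'll release, rise, and back off toward the base.

>>> {"name": "servo_tool", "arguments": {
  "increments": [
    [[0.05,0,0,0,0],[0.085,0,0,0,0],[0.085,0,0,0,0],[0.085,0,0,-0.01,0],[0.085,0,0,-0.03,0],[0.085,0,0,-0.04,0],[0.085,0,0,-0.04,0],[0.085,0.03,-0.01,-0.01,0],[0.085,0.035,-0.01,0,0],[0.085,0.035,-0.01,0,0],[0.085,0.03,-0.01,0,0],[0.085,0,0,0,0],[0.085,0,0,0,0]]
  ]
}}

```text
time: 28.92
tool_pos: [0.4572, -0.1199, 0.2783]
tcp_rot: [0.377, 3.118, -0.0]
contact_force: [-0.2, -1.1, 0.3]
finger_gap: 0.0848
finger_force: 0.0
```

```bash
python3 - <<'E'
from h import *
S=capture("scene")[:,:,::-1]; D=capture("side")[:,:,::-1]
for r in blobs(S,(205,185,240,222),15): print(r, onz("scene",r[2],.139)[:2])
cv2.imwrite("pics/p5.png",np.hstack([cv2.resize(S[150:290,190:420],(430,262),interpolation=2),cv2.resize(D[140:260,160:360],(370,262))]))
E
```

```text
(np.int32(127), array([216, 188,  12,  12]), array([221.5, 193.4])) [ 0.59484928 -0.11129911]
```

View pics/p5.png

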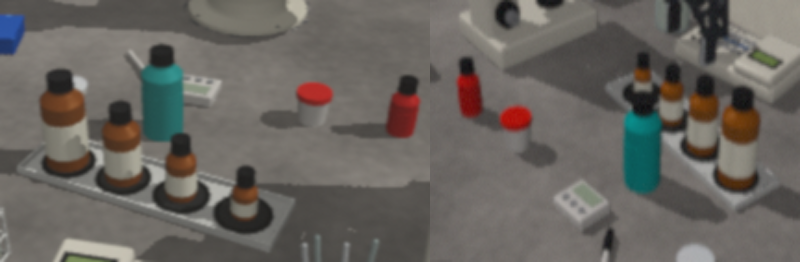

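All four amber bottles stand upright and centred on their mats, rising in height away from the microscope. The look-alikes haven't been touched, so I'll hand the job in.

```bash
python3 -c "
from station import job_done
print(job_done())"
```

```text
the job is handed in; nothing more can be done
None
```

The four amber bottles stand upright on their mats, each within about 2 mm of centre by camera, shortest nearest the microscope to tallest at the far end; the red and turquoise look-alikes were left alone, and I handed the job in at about 29 s of the 93 s allowed.

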